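# Switch the sample stream selector to the green port and start the run

## Robot

A 6-joint arm with a two-finger parallel gripper is mounted at the origin on the work surface. World frame = base frame: x ahead of the robot, y to its left, z up, the work surface at z = 0. Lengths are in mm, angles in rad, forces in N, time in s.
With the tool pointing down it reaches from about 275 to 825 mm from the base axis. Payload 4.9 kg.
Tool frame: the origin (TCP) lies midway between the tips of the shut fingers; the grasp point (between the pads) lies bot.pinch_z behind it (bot.pinch_z is the distance from the TCP to the grasp point, in mm); z points along the fingers, y is the direction in which the jaws open and shut (so a half turn about z gives the same grasp; the last joint's range is limited). The gripper opens to 85 mm and grips with 20 to 120 N. Pads are 22 mm wide; open, the fingers measure 114 mm over their backs; the gripper's body (76 mm by 85 mm) begins 54 mm behind the grasp point. The pads swing forward as they close: fully open they stand 13 mm farther back than shut.
Start: joints at [1.12, 0.326, -0.193, 1.052, 0, 1.437], TCP at [171.335, 522.65, 231.281] pointing down, gripper open.
Joint ranges: [-2.65, 2.65], [-0.97, 1.79], [-1.3, 1.35], [-1.93, 2.1], [-1.47, 1.37], [-3.14, 3.14]. Speed limits (rad/s): [2.57, 2.57, 3.14, 3.14, 3.14, 3.14].

## Interface

Orientations are given as a rotation vector (axis times angle).
In Python, from plant import bot gives the robot as it stands.
- The arm moves only by the shell command python3 -m handwheel 'ROWS' [FORCE]. ROWS is text: rows parted by semicolons, each of 5 numbers parted by spaces: the shift along the tool's x, y, z in cm, then the turn about the tool's z in rad, then the closure, from 0 (fully open) to 1 (shut). A call has exactly 8 rows; each row shifts and turns the pose as measured when the row begins, along the tool's axes as they then stand; what a row does not reach is not made up. A row lasts 1/10 s, in which the tool goes at most 50 mm and 8.59 degrees, less where a joint would pass 70% of its speed; a pose out of reach is approached as far as the arm can. A call with a gripper value outside its range is refused whole. The fingers move at their own pace and stop on an object; FORCE is the grip in N (left out, the last holds). Time passes only in rows, so rows that do not move let the fingers close, or fill a call up. It gives the time, the measured TCP pose, the force and the opening at its end, in the units of the state.
- bot.get_state(): the state, without advancing time (a new reading comes with each control period).
- bot.read_camera(name): name is "side" or "top"; returns a dict with "img" (400x640x3 uint8, red, green, blue), "fx", "fy", "cx", "cy" (pixels), "R" (3x3) and "t" (3): a world point X has camera coordinates R X + t. Camera axes: x right, y down, z forward; pixel columns grow to the right and rows downward; lengths in mm; the calibration is good to about 2 mm. A picture is of the moment at which its call begins. There is no depth.
- bot.finish_job(): hands the job in, once; it reports no verdict.
The state is a dict: "clock": time; "joints": joint angles; "joint_vel": joint speeds; "joint_torque": joint torques, N m; "position": TCP position; "ee_rot": TCP orientation; "contact_force": force on the tool from outside, world axes, zero at the start; "moment": the same for the moment, N m; "finger_gap": finger opening in mm.
Only numpy, scipy, OpenCV 4.12 (cv2) and the standard library are available. Lean on these libraries where they do the work, as an engineer would, in place of code of your own. Each camera call takes 0.05 s, during which the arm holds its last target.

## Task

Push the side of the selector lever on the white valve unit gently with a fingertip, clockwise seen from above and click by click, until its red pointer clicks into place at the green tag, never letting it click past that tag. Then press the blue run button on the grey box right down with a fingertip and let it spring back. Do not grip the lever, and leave the bottles, vials, beaker and wrench standing where they are.

Things in the scene. Friction and masses are not known exactly. Their poses are not given: they have to be found in the camera images.
- unit: White valve unit, fixed, 270 x 270 x 60 mm. Origin at the centre of its underside, which is on the lever's axis; z up, -x to its front panel. On its flat top, 95 mm from the axis, are 7 port marks 30 degrees apart: clockwise from above, from its +y side (position 0) by its +x side (3) to its -y side (6). Positions 0 to 2 have black dots, 3 to 6 a green, blue, yellow and white tag in any order.
- pivot (a point): Point on the selector's vertical axis at the height of the unit's top (60 mm above the table). Round it lies a flat grey disc; port fittings 18 mm high and 16 mm across (look only) stand 121 mm from the axis.
- pointer (a point): Tip of the lever's red pointer needle, 95 mm from the axis, 9 mm above the unit's top. x points outward along the lever, z up, y to the anticlockwise side (the side to push on for a clockwise turn). Fingers that push on both flanks of the lever at once count as gripping it. The needle (3 mm thick, 5 mm wide, look only) passes over the tags.
- push_point (a point): A good place to push: on the lever's anticlockwise flank, 58 mm from the axis, at mid height. Axes as for pointer. The lever is a straight bar 14 mm wide from the black hub (radius 20 mm, top 38 mm above the unit's top) to 77 mm from the axis; its underside is 8 mm and its top 40 mm above the unit's top.
- selector (a joint): Selector angle, rad: 0 at position 0, growing clockwise seen from above; detents every 30 degrees (0.524 rad), end stops at -0.10 and 3.78. About 3 N at 58 mm from the axis moves it out of a detent; a little past half way (15 degrees) it snaps on by itself to the next detent and stops there, running ahead of the finger. Starts at position 0 or 1.
- tag_green: The green tag, a flat disc of 20 mm diameter and 3 mm thick fixed on the unit's top, 95 mm from the selector's axis, at one of positions 3 to 6. Origin at the centre of its underside. It is the port to select.
- run_box: Grey box 90 x 80 mm (x, y), 35 mm high, fixed on the table right of the unit. Origin at the centre of its underside.
- run_top (a point): Centre of the top of the blue run button (32 mm diameter, in a black collar 12 mm high and 48 mm across) on the grey box; 57 mm above the table when up. It moves with the button.
- run (a joint): How far the run button is pressed, m: 0 up, 0.006 fully down, which takes 5 N straight down; springs back. It counts as pressed from 0.0045.
- deck_vial: Loose amber crimp vial, 23 mm diameter, 44 mm high, standing on the unit's top near its front right (-x, -y) corner. Leave alone. Origin at the centre of its underside, as for all loose things.
- bench_vial: Another such vial standing on the table on the far (+x) side of the grey box. Leave alone.
- reagent: Loose amber bottle, 66 mm diameter, 150 mm high, left of the unit. Leave alone.
- jar: Loose white jar, 72 mm diameter, 80 mm high, far left. Leave alone.
- beaker: Loose glass beaker, 70 mm diameter, 90 mm high, right of the grey box. Leave alone.
- wrench: Loose steel wrench lying on the table at the far right, handle to its -x. Leave alone.
There are look-alikes about, which are no part of the job. What is shaped like the run_box but purple is not meant.

How it is judged:
By the outcome, as a careful person would: the job done as asked, in the order asked, and still so for the second after the job is handed in, with the robot touching nothing.
It also fails if it takes over 61 s, if anything falls off the work surface, if the arm or the gripper's body presses on something with over 40 N, if the wrist force passes 120 N, or if a joint passes its speed limit or range.

## Working session

There is one attempt and no reset: what is moved stays moved. The work goes in short steps, Python scripts to look and compute and a shell command to move; the robot and the scene stay as the last step left them, time stands still between calls to the robot, and variables do not carry over. Pictures are saved under pics/ and viewed, and the job is handed in when it is done.

```bash
mkdir -p pics; ls; python3 - <<'E'
from plant import bot
import cv2
s=bot.get_state();print({k:s[k] for k in('clock','position','ee_rot','finger_gap','contact_force')},bot.pinch_z)
for n in("top","side"):
    c=bot.read_camera(n);cv2.imwrite(f"pics/{n}0.png",c["img"][:,:,::-1]);print(n,c["fx"],c["cx"],c["cy"],c["R"],c["t"])
E
```

```text
pics
{'clock': 0.0, 'position': array([171.05869797, 522.1153857 , 230.51043423]), 'ee_rot': array([-4.95411125e-01, -3.10176173e+00,  2.58238342e-03]), 'finger_gap': 85.20459773488628, 'contact_force': array([-0.13462233,  0.64359679,  0.64088077])} 18.700000000000003
top 497.4514040585394 311.0798276845519 201.3114138929463 [[ 0.00232516 -0.99998485  0.00498952]
 [-0.99423019 -0.00284681 -0.10722974]
 [ 0.10724232 -0.0047114  -0.99422175]] [ -99.02592599  534.59620744 1840.97848789]
side 487.4575981008939 326.56323304216 199.65792970769115 [[ 0.77887576 -0.62715029  0.00592116]
 [-0.34859071 -0.44073448 -0.82718658]
 [ 0.52137996  0.64221152 -0.56189617]] [-481.83425663  210.21719828 1681.06250967]
```

View pics/top0.png

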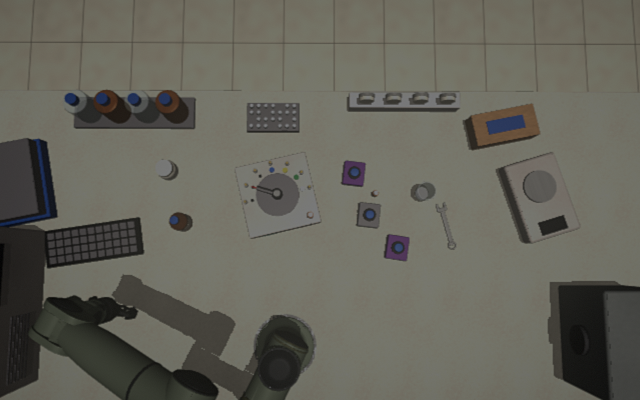

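View pics/side0.png

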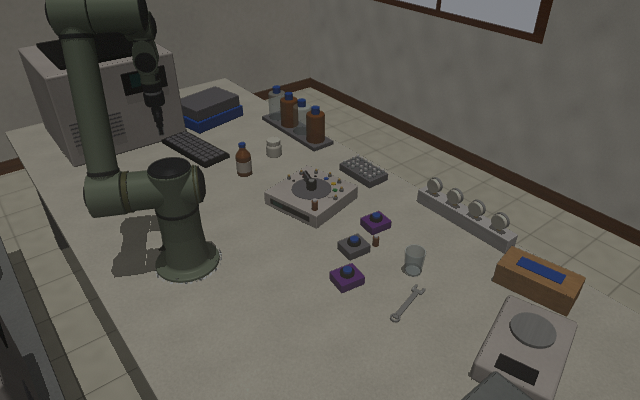

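The top view shows the valve unit around (277,193), with the lever pointing left. The grey box is at (369,214), with purple look-alikes at (353,173) and (397,247). I'll zoom in on these.

```bash
cat > h.py <<'E'
import numpy as np,cv2
from plant import bot
def ray(c,u,v,z):
    R=np.array(c["R"]);t=np.array(c["t"])
    d=R.T@np.array([(u-c["cx"])/c["fx"],(v-c["cy"])/c["fy"],1]);o=-R.T@t
    return o+d*(z-o[2])/d[2]
def proj(c,X):
    p=np.array(c["R"])@np.array(X)+np.array(c["t"]);return c["fx"]*p[0]/p[2]+c["cx"],c["fy"]*p[1]/p[2]+c["cy"]
def zoom(img,x0,y0,w,h,k,fn):
    g=np.clip(img[y0:y0+h,x0:x0+w,::-1].astype(float)*1.6,0,255).astype(np.uint8)
    cv2.imwrite(fn,cv2.resize(g,None,fx=k,fy=k,interpolation=cv2.INTER_CUBIC))
E
python3 - <<'E'
from h import *
c=bot.read_camera("top");zoom(c["img"],225,145,100,100,6,"pics/tz.png")
zoom(c["img"],330,150,110,120,5,"pics/tb.png")
c=bot.read_camera("side");zoom(c["img"],255,150,130,90,6,"pics/sz.png")
E
```

```text
(no output)
```

View pics/tz.png

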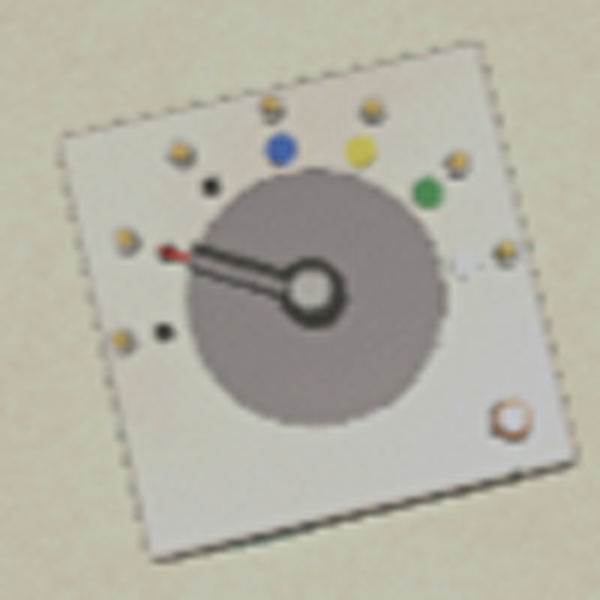

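View pics/sz.png

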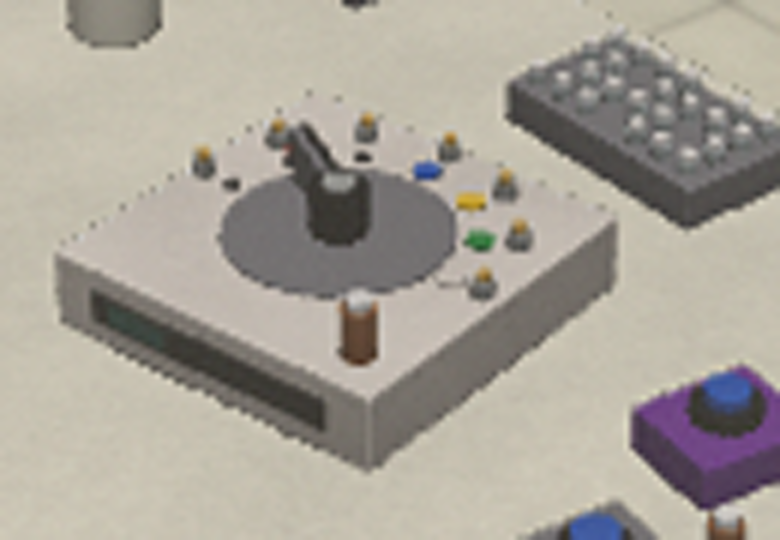

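View pics/tb.png

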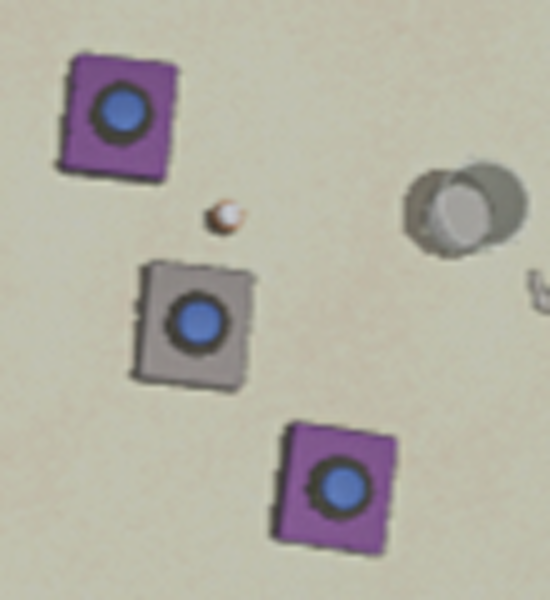

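Green is at position 5 (dots at 0 and 2, lever over 1, blue 3, yellow 4, green 5, white 6), so it needs four clicks. Next I'll work out the geometry.

```bash
cat >> h.py <<'E'
def blob(c,mask,x0,y0,x1,y1):
    m=np.zeros(mask.shape,np.uint8);m[y0:y1,x0:x1]=mask[y0:y1,x0:x1]
    n,l,s,ce=cv2.connectedComponentsWithStats(m)
    if n<2:return None
    i=1+np.argmax(s[1:,4]);return ce[i],s[i,4]
E
python3 - <<'E'
from h import *
ct=bot.read_camera("top")
hsv=cv2.cvtColor(ct["img"],cv2.COLOR_RGB2HSV);H,S,V=cv2.split(hsv)
mk=lambda a,b,s=90:((H>=a)&(H<=b)&(S>s)).astype(np.uint8)
P={}
for nm,a,b in(("blue",105,125),("yellow",22,32),("green",45,80)):
    r=blob(ct,mk(a,b),265,160,305,180); P[nm]=ray(ct,*r[0],63);print(nm,r,P[nm])
r=blob(ct,mk(105,125),355,200,382,228);print("run",r,ray(ct,*r[0],57))
r=blob(ct,((H<8)|(H>172)).astype(np.uint8)*(S>120),240,180,265,195);print("red",r,ray(ct,*r[0],69))
# grey disc: fit
# circle through tags, r=95, consecutive 30deg
p=np.array([P[k][:2] for k in("blue","yellow","green")])
from scipy.optimize import least_squares
ang=lambda th:np.array([[np.cos(th-np.pi/6*k),np.sin(th-np.pi/6*k)] for k in range(3)])
f=lambda q:(q[:2]+95*ang(q[2])-p).ravel()
s=least_squares(f,[P["blue"][0]-95,P["blue"][1],0.2]);print("pivot",s.x,s.cost, "unit yaw",s.x[2])
for u,v in((225+312/6,145+297/6),):print(ray(ct,u,v,60))
print("hub top",ray(ct,225+312/6-.5,145+288/6-.5,98))
cs=bot.read_camera("side")
print("hub side",ray(cs,255+340/6-.5,150+182/6-.5,98))
# collars etc
for nm,u,v,z in(("deckvial",225+512/6,145+418/6,104),("benchvial",330+229/5,150+214/5,44),("beaker",330+460/5,150+210/5,45),("purp1",330+124/5,150+112/5,57),("purp2",330+344/5,150+490/5,57)):print(nm,ray(ct,u-.5,v-.5,z))
hs=cv2.cvtColor(cs["img"],cv2.COLOR_RGB2HSV)
m=((hs[...,0]>=105)&(hs[...,0]<=125)&(hs[...,1]>90)).astype(np.uint8)
r=blob(cs,m,335,230,372,252);print("run side",r,ray(cs,*r[0],55))
E
```

```text
blue (array([271.4, 169.4]), np.int32(15)) [649.98491654  50.19350054  63.        ]
yellow (array([284.5       , 169.77777778]), np.int32(18)) [648.71878312   1.53410822  63.        ]
green (array([295.75      , 176.66666667]), np.int32(12)) [622.97212334 -40.39628096  63.        ]
run (array([369.5, 214. ]), np.int32(56)) [ 485.29867267 -313.45061372   57.        ]
red (array([253.16666667, 186.66666667]), np.int32(6)) [584.24381425 116.24884879  69.        ]
pivot [5.57638624e+02 2.84572947e+01 2.34309836e-01] 0.0796663416284544 unit yaw 0.23430983558916693
[556.49799031  28.68373993  60.        ]
hub top [559.17744787  28.12375534  98.        ]
hub side [561.55893937  27.57819305  98.        ]
deckvial [480.23451629 -92.90769607 104.        ]
benchvial [ 567.80429722 -337.57757696   44.        ]
beaker [ 571.20288145 -510.32629795   45.        ]
purp1 [ 642.56916527 -258.37068378   57.        ]
purp2 [ 362.30002775 -417.91301873   57.        ]
run side (array([353.94, 238.76]), np.int32(50)) [ 484.29858376 -318.38400742   55.        ]
```

```bash
cat > st.py <<'E'
from h import *
import sys
from scipy.spatial.transform import Rotation as Rn
s=bot.get_state();R=Rn.from_rotvec(s["ee_rot"]).as_matrix();p=s["position"]
piv=np.array([558,28.4]);a=np.arctan2(R[1,1],R[0,1])
print("t",round(s["clock"],2),"p",p.round(1),"yaw_y deg",np.degrees(a).round(1),"z",R[:,2].round(2),"F",s["contact_force"].round(1),"j6",round(s["joints"][5],2),"gap",round(s["finger_gap"],1))
d=p[:2]-piv; print("polar r",np.linalg.norm(d).round(1),"ang",np.degrees(np.arctan2(d[1],d[0])).round(1),"selector pos1 ang 73.4")
if len(sys.argv)>1:
    t=np.array([float(x) for x in sys.argv[1:4]]);print("tool shift cm",((R.T@(t-p))/10).round(2))
E
python3 -m handwheel '-3.5 -2.1 0 0 1;-3.5 -2.1 0 0 1;-3.5 -2.1 0 0 1;-3.5 -2.1 0 0 1;-3.5 -2.1 0 0 1;-3.5 -2.1 0 0 1;-3.5 -2.1 0 0 1;-3.5 -2.1 0 0 1' 30; python3 st.py 538 95 150
```

```text
clock: 1.1
position: [390.2, 271.9, 230.6]
ee_rot: [0.477, 3.104, 0.004]
contact_force: [0.4, 0.1, -0.7]
finger_gap: 0.1
t 1.1 p [390.2 271.9 230.6] yaw_y deg 72.5 z [ 0.  0. -1.] F [ 0.4  0.1 -0.7] j6 0.76 gap 0.1
polar r 295.7 ang 124.6 selector pos1 ang 73.4
tool shift cm [-19.41 -12.46   8.04]
```

```bash
python3 -m handwheel '-3.2 -2.1 0.3 0 1;-3.2 -2.1 0.8 0 1;-3.2 -2.1 1.3 0 1;-3.2 -2.1 1.5 0 1;-3.2 -2.1 1.6 0 1;-2 -1.3 1.5 0 1;-1.3 -0.7 1 0 1;0 0 0 0 1'; python3 st.py 538 95 76
```

```text
clock: 1.9
position: [546.8, 82.8, 149.1]
ee_rot: [0.488, 3.097, 0.008]
contact_force: [0.4, -0.4, -0.1]
finger_gap: -0.0
t 1.9 p [546.8  82.8 149.1] yaw_y deg 72.1 z [ 0.01  0.   -1.  ] F [ 0.4 -0.4 -0.1] j6 0.33 gap -0.0
polar r 55.5 ang 101.6 selector pos1 ang 73.4
tool shift cm [1.26 0.85 7.31]
```

```bash
python3 -m handwheel '0.6 0.4 0 0 1;0.6 0.4 0.5 0 1;0 0 1.5 0 1;0 0 1.5 0 1;0 0 1.5 0 1;0 0 1.3 0 1;0 0 0.7 0 1;0 0 0 0 1'; python3 st.py 538 95 78; python3 - <<'E'
from h import *
c=bot.read_camera("top");zoom(c["img"],225,145,100,100,5,"pics/t1.png")
c=bot.read_camera("side");zoom(c["img"],255,130,130,100,6,"pics/s1.png")
E
```

```text
clock: 2.7
position: [532.1, 106.9, 81.1]
ee_rot: [0.465, 3.098, 0.014]
contact_force: [-0.2, 0.1, -0.5]
finger_gap: -0.0
t 2.7 p [532.1 106.9  81.1] yaw_y deg 72.9 z [ 0.01  0.01 -1.  ] F [-0.2  0.1 -0.5] j6 0.36 gap -0.0
polar r 82.6 ang 108.2 selector pos1 ang 73.4
tool shift cm [-0.91 -0.97  0.3 ]
```

View pics/s1.png

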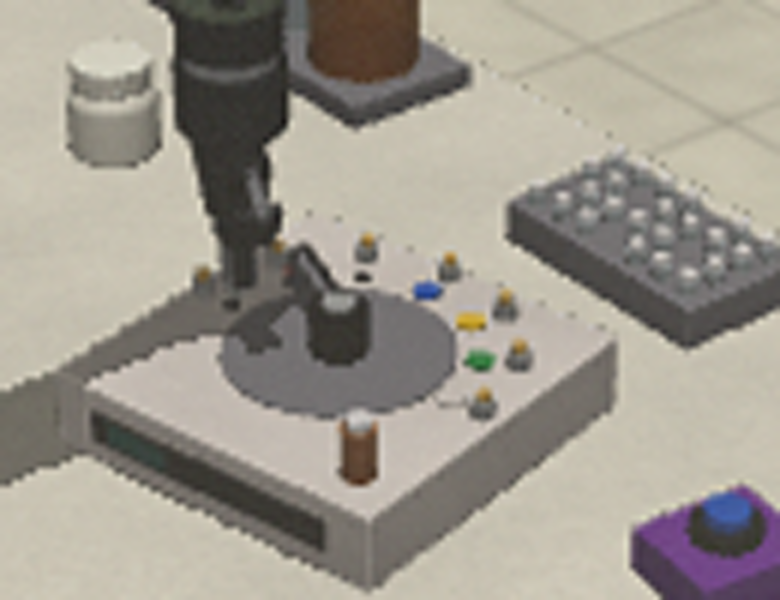

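View pics/t1.png

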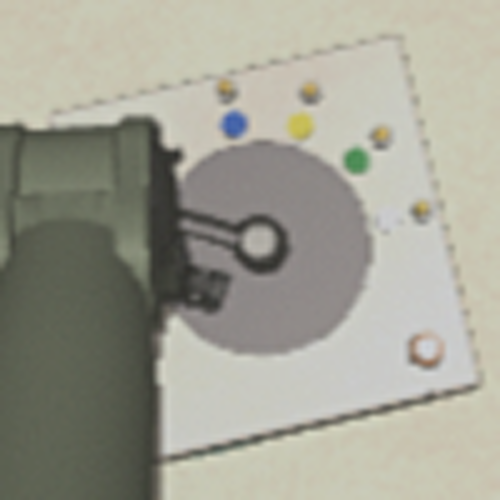

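The side view shows the fingertip by the lever's anticlockwise flank (tip at about (240,285), lever at (310,270)) with a clear gap. I'll go to radius 58 and close in slowly.

```bash
python3 st.py 541 94 77; python3 -m handwheel '-0.1 -0.2 0.1 0 1;-0.1 -0.2 0.1 0 1;-0.1 -0.2 0.1 0 1;-0.1 -0.2 0 0 1;-0.1 -0.1 0 0 1;-0.1 -0.1 0 0 1;0 0 0 0 1;0 0 0 0 1'; python3 st.py 549.6 91.4 77
```

```text
t 2.8 p [533.1 106.5  81.9] yaw_y deg 72.9 z [ 0.01  0.01 -1.  ] F [0.4 0.6 0.2] j6 0.36 gap 0.0
polar r 82.0 ang 107.6 selector pos1 ang 73.4
tool shift cm [-1.12 -0.97  0.49]
clock: 3.6
position: [538.2, 93.9, 81.2]
ee_rot: [0.466, 3.091, 0.016]
contact_force: [0.6, -0.3, 0.9]
finger_gap: 0.3
t 3.6 p [538.2  93.9  81.2] yaw_y deg 72.9 z [ 0.02  0.01 -1.  ] F [ 0.6 -0.3  0.9] j6 0.33 gap 0.3
polar r 68.4 ang 106.8 selector pos1 ang 73.4
tool shift cm [-1.16  0.09  0.43]
```

```bash
python3 -m handwheel '-0.3 0 0.1 0 1;-0.3 0 0.1 0 1;-0.3 0 0.1 0 1;-0.2 0 0.1 0 1;-0.2 0 0 0 1;-0.1 0 0 0 1;0 0 0 0 1;0 0 0 0 1'; python3 st.py 554 90 78
```

```text
clock: 4.4
position: [552.9, 89.6, 76.7]
ee_rot: [0.466, 3.092, 0.016]
contact_force: [-0.6, 1.3, -0.6]
finger_gap: 0.3
t 4.4 p [552.9  89.6  76.7] yaw_y deg 72.9 z [ 0.02  0.01 -1.  ] F [-0.6  1.3 -0.6] j6 0.32 gap 0.3
polar r 61.5 ang 94.7 selector pos1 ang 73.4
tool shift cm [-0.09  0.07 -0.13]
```

```bash
python3 -m handwheel '-0.29 0.09 0 0.05 1;-0.29 0.09 0 0.05 1;-0.29 0.09 0 0.05 1;-0.29 0.09 0 0.05 1;-0.29 0.09 0 0.05 1;0 0 0 0 1;0 0 0 0 1;0 0 0 0 1'; python3 st.py;python3 - <<'E'
from h import *
c=bot.read_camera("top");zoom(c["img"],225,145,100,100,5,"pics/t2.png")
c=bot.read_camera("side");zoom(c["img"],255,130,130,100,6,"pics/s2.png")
E
```

```text
clock: 5.2
position: [563.7, 90.3, 76.6]
ee_rot: [0.859, 3.016, 0.022]
contact_force: [-0.2, 0.7, 1.7]
finger_gap: -0.4
t 5.2 p [563.7  90.3  76.6] yaw_y deg 58.2 z [ 0.01  0.01 -1.  ] F [-0.2  0.7  1.7] j6 0.58 gap -0.4
polar r 62.1 ang 84.7 selector pos1 ang 73.4
```

View pics/s2.png

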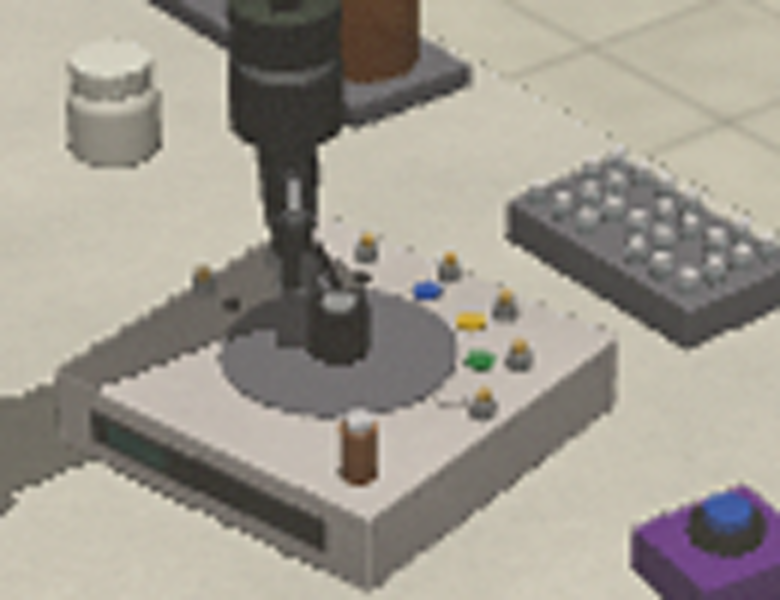

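View pics/t2.png

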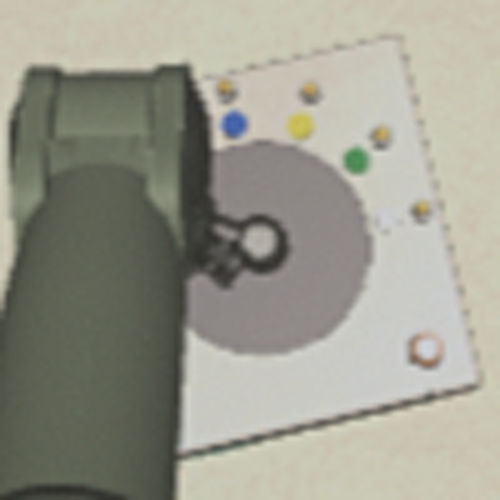

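```bash
cat > lev.py <<'E'
from h import *
for n,x0,y0,k in(("top",225,145,5),("side",255,130,6)):
    c=bot.read_camera(n)
    print(n,[(a,)+tuple(int(round((q-o+.5)*k)) for q,o in zip(proj(c,[558+77*np.cos(np.radians(a)),28.4+77*np.sin(np.radians(a)),100]),(x0,y0))) for a in(73.4,63,58,43.4,13.4,-16.6,-46.6)])
E
python3 lev.py
python3 - <<'E'
from h import *
c=bot.read_camera("side");zoom(c["img"],285,155,60,50,12,"pics/s2b.png")
E
```

```text
top [(73.4, 158, 211), (63, 165, 193), (58, 170, 185), (43.4, 187, 165), (13.4, 236, 139), (-16.6, 291, 141), (-46.6, 337, 169)]
side [(73.4, 295, 245), (63, 315, 242), (58, 325, 242), (43.4, 353, 242), (13.4, 407, 254), (-16.6, 443, 278), (-46.6, 450, 310)]
```

View pics/s2b.png

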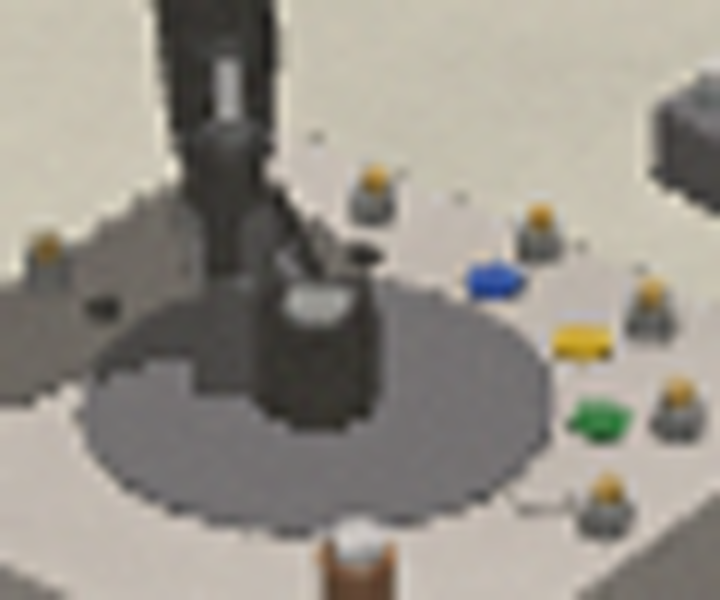

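Lever is about 10° out of position 1. It hasn't snapped yet: the position-2 dot at (365,255) is still uncovered. I'll keep going in small steps.

```bash
python3 -m handwheel '-0.29 0.07 0 0.05 1;-0.29 0.07 0 0.05 1;-0.25 0.07 0 0.05 1;0 0 0 0 1;0 0 0 0 1;0 0 0 0 1;0 0 0 0 1;0 0 0 0 1'; python3 st.py;python3 - <<'E'
from h import *
c=bot.read_camera("top");zoom(c["img"],225,145,100,100,5,"pics/t3.png")
c=bot.read_camera("side");zoom(c["img"],285,155,60,50,12,"pics/s3.png")
E
```

```text
clock: 6.25
position: [572.9, 87.3, 76.7]
ee_rot: [1.086, 2.941, 0.024]
contact_force: [-0.1, -0.3, -0.3]
finger_gap: 0.2
t 6.25 p [572.9  87.3  76.7] yaw_y deg 49.5 z [ 0.01  0.01 -1.  ] F [-0.1 -0.3 -0.3] j6 0.73 gap 0.2
polar r 60.8 ang 75.8 selector pos1 ang 73.4
```

View pics/s3.png

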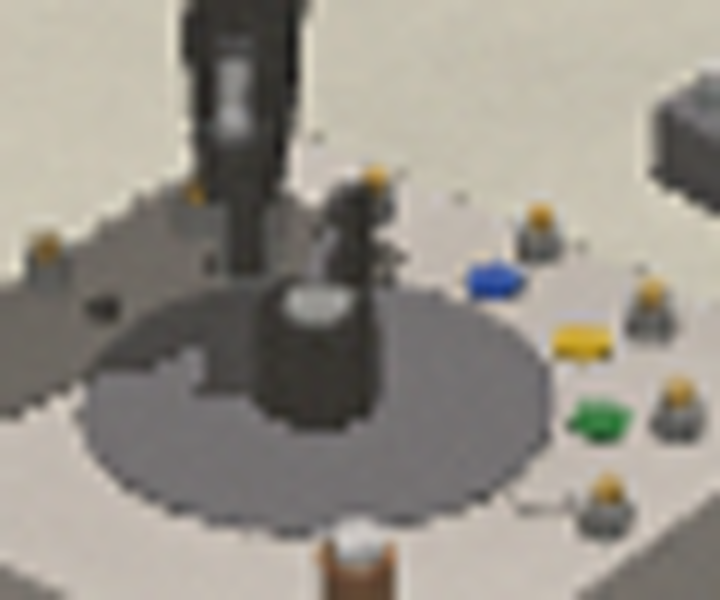

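Snapped to position 2: the lever tip is now at (355,190) and covers the second dot. On to click 2.

```bash
python3 -m handwheel '-0.45 0.19 0 0.05 1;-0.45 0.19 0 0.05 1;-0.45 0.19 0 0.05 1;-0.45 0.17 0 0.06 1;-0.4 0.15 0 0.06 1;-0.3 0.1 0 0.06 1;0 0 0 0 1;0 0 0 0 1'; python3 st.py;python3 - <<'E'
from h import *
c=bot.read_camera("side");zoom(c["img"],285,155,60,50,12,"pics/s4.png")
E
```

```text
clock: 7.15
position: [595.2, 77.0, 76.5]
ee_rot: [-1.57, -2.719, -0.026]
contact_force: [-0.2, 0.5, 1.1]
finger_gap: -0.2
t 7.15 p [595.2  77.   76.5] yaw_y deg 30.0 z [ 0.01  0.02 -1.  ] F [-0.2  0.5  1.1] j6 1.04 gap -0.2
polar r 61.2 ang 52.5 selector pos1 ang 73.4
```

View pics/s4.png

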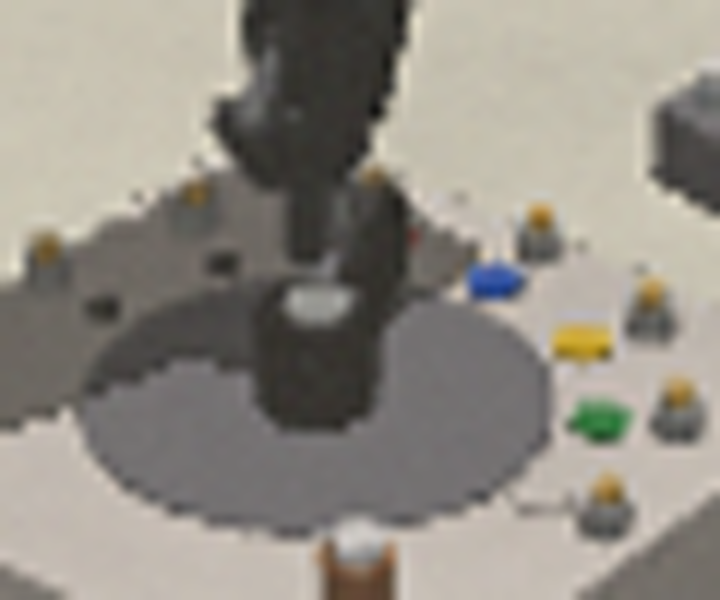

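Lever is about halfway out, with the red needle at (412,237). One small step more.

```bash
python3 -m handwheel '-0.3 0.1 0 0.04 1;-0.3 0.1 0 0.04 1;-0.25 0.1 0 0.04 1;0 0 0 0 1;0 0 0 0 1;0 0 0 0 1;0 0 0 0 1;0 0 0 0 1'; python3 st.py;python3 - <<'E'
from h import *
c=bot.read_camera("side");zoom(c["img"],285,155,60,50,12,"pics/s5.png")
E
```

```text
clock: 8.0
position: [600.9, 71.4, 76.4]
ee_rot: [-1.725, -2.622, -0.025]
contact_force: [-0.3, 0.4, 0.2]
finger_gap: -0.1
t 8.0 p [600.9  71.4  76.4] yaw_y deg 23.3 z [ 0.01  0.01 -1.  ] F [-0.3  0.4  0.2] j6 1.15 gap -0.1
polar r 60.7 ang 45.0 selector pos1 ang 73.4
```

View pics/s5.png

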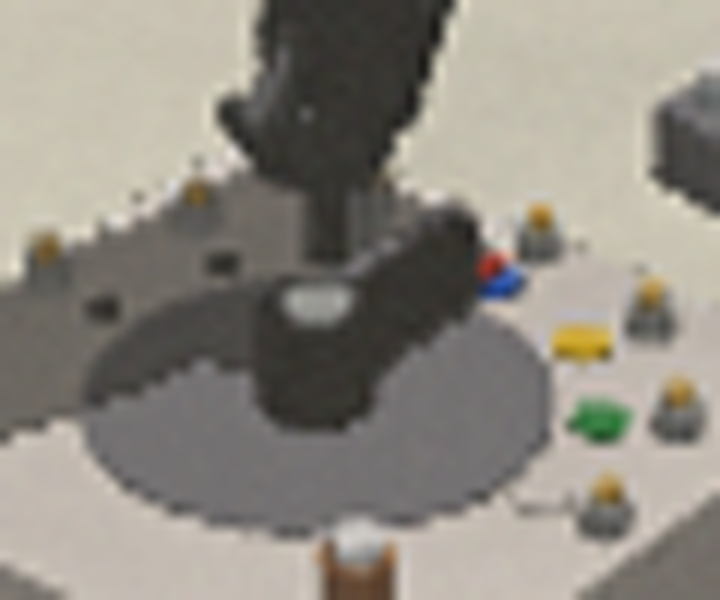

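The needle is on blue (position 3). On to click 3.

```bash
python3 -m handwheel '-0.45 0.17 0 0.06 1;-0.45 0.17 0 0.06 1;-0.45 0.17 0 0.06 1;-0.45 0.17 0 0.06 1;-0.4 0.15 0 0.06 1;-0.3 0.1 0 0.06 1;0 0 0 0 1;0 0 0 0 1'; python3 st.py
```

```text
clock: 8.85
position: [615.2, 51.6, 76.1]
ee_rot: [-2.172, -2.255, -0.026]
contact_force: [0.0, 1.1, 0.1]
finger_gap: -0.2
t 8.85 p [615.2  51.6  76.1] yaw_y deg 2.1 z [ 0.    0.02 -1.  ] F [0.  1.1 0.1] j6 1.49 gap -0.2
polar r 61.7 ang 22.1 selector pos1 ang 73.4
```

```bash
python3 -m handwheel '-0.3 0.1 0 0.04 1;-0.3 0.1 0 0.04 1;-0.25 0.1 0 0.04 1;0 0 0 0 1;0 0 0 0 1;0 0 0 0 1;0 0 0 0 1;0 0 0 0 1'; python3 st.py;python3 - <<'E'
from h import *
c=bot.read_camera("side");zoom(c["img"],285,155,60,50,12,"pics/s6.png")
E
```

```text
clock: 9.65
position: [617.5, 44.2, 75.9]
ee_rot: [-2.297, -2.126, -0.024]
contact_force: [-0.4, -0.7, -0.4]
finger_gap: 0.0
t 9.65 p [617.5  44.2  75.9] yaw_y deg -4.4 z [ 0.    0.02 -1.  ] F [-0.4 -0.7 -0.4] j6 1.59 gap 0.0
polar r 61.6 ang 14.8 selector pos1 ang 73.4
```

View pics/s6.png

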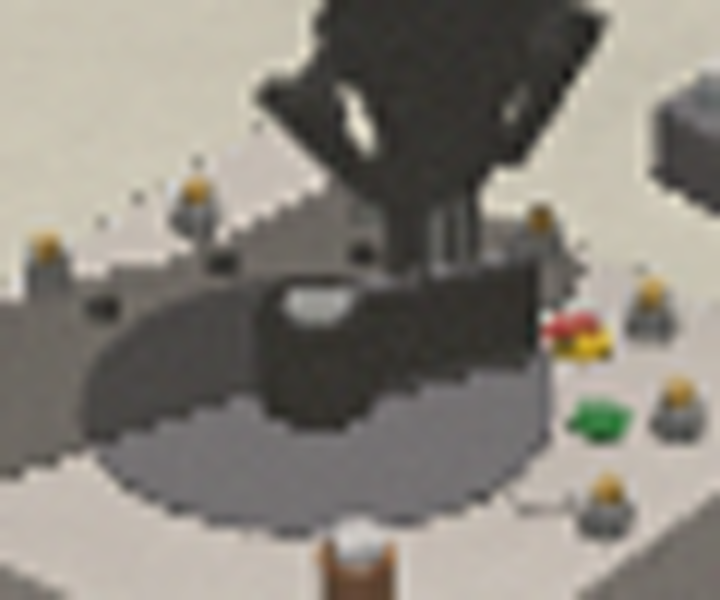

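Needle is on yellow (position 4). Click 4 is the last one, so I'll do it in smaller stages and stop just past half way.

```bash
python3 -m handwheel '-0.45 0.17 0 0.06 1;-0.45 0.17 0 0.06 1;-0.45 0.17 0 0.06 1;-0.45 0.17 0 0.06 1;-0.4 0.15 0 0.06 1;-0.3 0.1 0 0.06 1;0 0 0 0 1;0 0 0 0 1'; python3 st.py
```

```text
clock: 10.5
position: [620.8, 20.3, 75.5]
ee_rot: [-2.642, -1.664, -0.024]
contact_force: [-0.0, 1.1, 0.5]
finger_gap: -0.1
t 10.5 p [620.8  20.3  75.5] yaw_y deg -25.6 z [ 0.    0.02 -1.  ] F [-0.   1.1  0.5] j6 1.92 gap -0.1
polar r 63.3 ang -7.4 selector pos1 ang 73.4
```

```bash
python3 -m handwheel '-0.28 0.1 0 0.04 1;-0.25 0.1 0 0.04 1;-0.2 0.08 0 0.03 1;0 0 0 0 1;0 0 0 0 1;0 0 0 0 1;0 0 0 0 1;0 0 0 0 1'; python3 st.py;python3 - <<'E'
from h import *
c=bot.read_camera("side");zoom(c["img"],285,155,60,50,12,"pics/s7.png")
E
```

```text
clock: 11.3
position: [619.8, 13.2, 75.2]
ee_rot: [-2.726, -1.52, -0.022]
contact_force: [-0.2, -1.0, 0.3]
finger_gap: 0.3
t 11.3 p [619.8  13.2  75.2] yaw_y deg -31.7 z [ 0.    0.02 -1.  ] F [-0.2 -1.   0.3] j6 2.01 gap 0.3
polar r 63.6 ang -13.8 selector pos1 ang 73.4
```

View pics/s7.png

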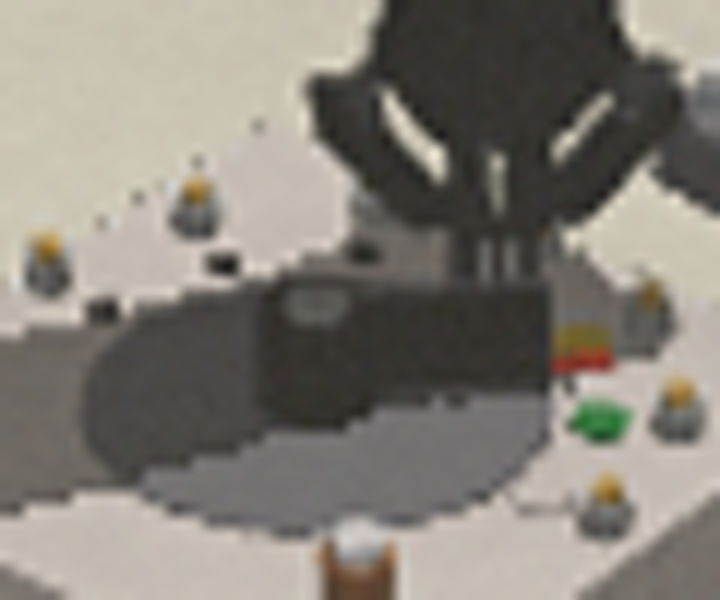

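Not snapped yet: the needle at (585,360) is between yellow and green. Nudge further.

```bash
python3 -m handwheel '-0.2 0.06 0 0.03 1;-0.2 0.06 0 0.03 1;-0.15 0.05 0 0.02 1;0 0 0 0 1;0 0 0 0 1;0 0 0 0 1;0 0 0 0 1;0 0 0 0 1'; python3 st.py;python3 - <<'E'
from h import *
c=bot.read_camera("side");zoom(c["img"],285,155,60,50,12,"pics/s8.png")
E
```

```text
clock: 12.15
position: [618.1, 7.1, 75.1]
ee_rot: [-2.79, -1.4, -0.021]
contact_force: [-0.5, -0.5, -0.1]
finger_gap: 0.2
t 12.15 p [618.1   7.1  75.1] yaw_y deg -36.7 z [ 0.    0.02 -1.  ] F [-0.5 -0.5 -0.1] j6 2.09 gap 0.2
polar r 63.7 ang -19.5 selector pos1 ang 73.4
```

View pics/s8.png

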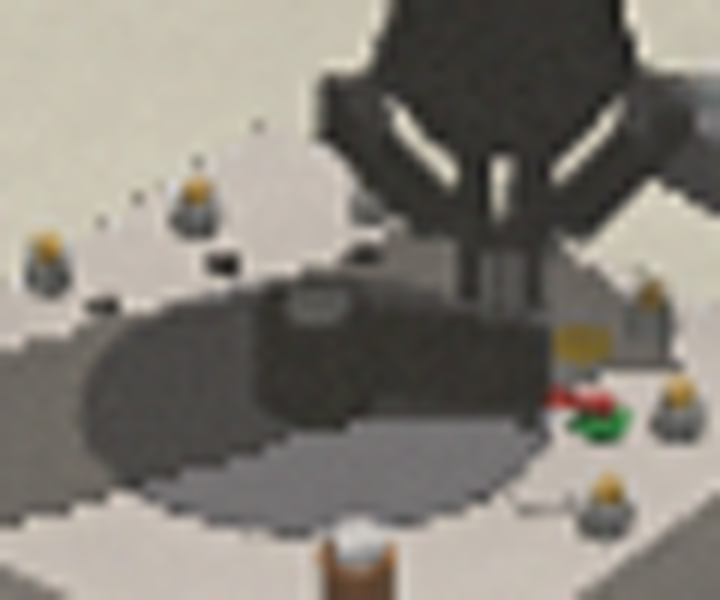

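Snapped onto green: needle at (585,400), green at (600,420), and the finger is not pushing. I'll back off sideways, lift and check.

```bash
python3 -m handwheel '0.6 0 0 0 1;0.8 0 0 0 1;0.6 0 -0.5 0 1;0 0 -2 0 1;0 0 -3 0 1;0 0 -3 0 1;0 0 -3 0 1;0 0 0 0 1'; python3 st.py 485 -315 170
```

```text
clock: 13.0
position: [631.8, 24.9, 195.2]
ee_rot: [-2.786, -1.404, -0.02]
contact_force: [1.7, -0.4, -0.6]
finger_gap: -0.2
t 13.0 p [631.8  24.9 195.2] yaw_y deg -36.5 z [ 0.    0.03 -1.  ] F [ 1.7 -0.4 -0.6] j6 2.12 gap -0.2
polar r 73.8 ang -2.7 selector pos1 ang 73.4
tool shift cm [-36.1    8.47   1.64]
```

```bash
python3 -m handwheel '-4.2 1 0 0 1;-4.2 1 0 0 1;-4.2 1 0 0 1;-4.2 1 0 0 1;-4.2 1 0 0 1;-4.2 1 0 0 1;-3 0.7 0 0 1;-1 0.2 0 0 1'; python3 -m handwheel '0 0 0 0 1;0 0 0 0 1;0 0 0 0 1;0 0 0 0 1;0 0 0 0 1;0 0 0 0 1;0 0 0 0 1;0 0 0 0 1'; python3 st.py 485 -315 100;python3 - <<'E'
from h import *
c=bot.read_camera("top");zoom(c["img"],225,145,100,100,5,"pics/t9.png")
c=bot.read_camera("side");zoom(c["img"],255,150,140,110,5,"pics/s9.png")
E
```

```text
clock: 13.8
position: [514.9, -255.2, 187.2]
ee_rot: [-2.78, -1.419, -0.027]
contact_force: [0.5, -0.1, -0.2]
finger_gap: 0.1
clock: 14.6
position: [517.1, -249.9, 186.6]
ee_rot: [-2.774, -1.427, -0.028]
contact_force: [-0.1, 0.2, 0.3]
finger_gap: -0.2
t 14.6 p [ 517.1 -249.9  186.6] yaw_y deg -35.5 z [ 0.01  0.03 -1.  ] F [-0.1  0.2  0.3] j6 1.6 gap -0.2
polar r 281.3 ang -98.4 selector pos1 ang 73.4
tool shift cm [-7.39  1.27  8.45]
```

View pics/t9.png

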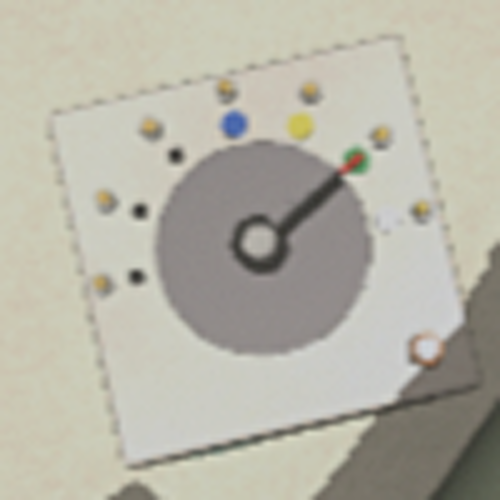

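View pics/s9.png

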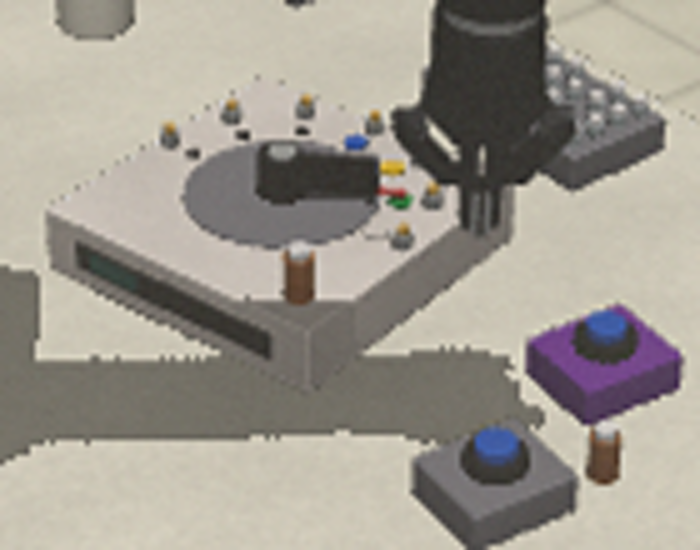

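The top view shows the needle on the green tag at (357,160), the vial still standing, and nothing else moved. Next is the button.

```bash
python3 -m handwheel '-1.3 0.25 0 0 1;-1.6 0.25 1 0 1;-1.6 0.25 1.3 0 1;-1.2 0.25 1.3 0 1;-0.8 0.1 1 0 1;-0.3 0 0.5 0 1;0 0 0 0 1;0 0 0 0 1'; python3 st.py 485 -315 75
```

```text
clock: 15.5
position: [481.7, -317.0, 126.9]
ee_rot: [-2.774, -1.419, -0.026]
contact_force: [0.2, 0.3, 0.0]
finger_gap: 0.1
t 15.5 p [ 481.7 -317.   126.9] yaw_y deg -35.8 z [ 0.    0.03 -1.  ] F [0.2 0.3 0. ] j6 1.47 gap 0.1
polar r 353.7 ang -102.5 selector pos1 ang 73.4
tool shift cm [0.22 0.23 5.2 ]
```

```bash
python3 -m handwheel '0 0 1 0 1;0.1 0.1 1.2 0 1;0.1 0.1 1 0 1;0 0 0.8 0 1;0 0 0.5 0 1;0 0 0.3 0 1;0 0 0 0 1;0 0 0 0 1'; python3 st.py 485 -315 57;python3 - <<'E'
from h import *
c=bot.read_camera("side");zoom(c["img"],320,190,60,70,8,"pics/s10.png")
E
```

```text
clock: 16.3
position: [486.4, -313.3, 75.2]
ee_rot: [-2.772, -1.425, -0.027]
contact_force: [0.2, 0.4, 0.3]
finger_gap: -0.1
t 16.3 p [ 486.4 -313.3   75.2] yaw_y deg -35.6 z [ 0.    0.03 -1.  ] F [0.2 0.4 0.3] j6 1.48 gap -0.1
polar r 349.1 ang -101.8 selector pos1 ang 73.4
tool shift cm [-0.27  0.01  1.82]
```

View pics/s10.png

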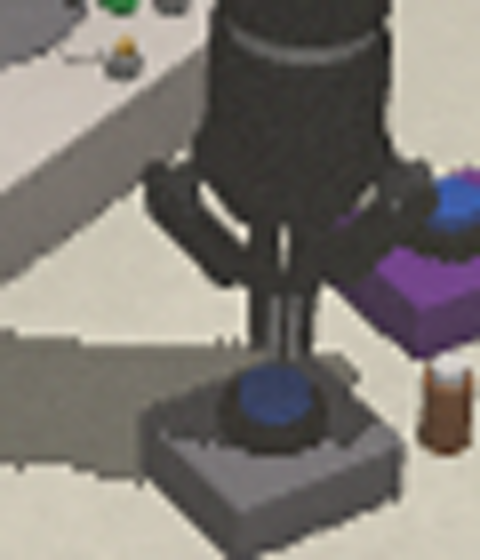

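```bash
python3 -m handwheel '-0.1 0 0.3 0 1;-0.1 0 0.3 0 1;0 0 0.3 0 1;0 0 0.3 0 1;0 0 0.2 0 1;0 0 0.2 0 1;0 0 0 0 1;0 0 0 0 1'; python3 st.py 485 -315 51
```

```text
clock: 17.15
position: [485.7, -315.3, 58.8]
ee_rot: [-2.774, -1.425, -0.028]
contact_force: [0.7, 0.6, -0.6]
finger_gap: 0.6
t 17.15 p [ 485.7 -315.3   58.8] yaw_y deg -35.6 z [ 0.01  0.03 -1.  ] F [ 0.7  0.6 -0.6] j6 1.48 gap 0.6
polar r 351.2 ang -101.9 selector pos1 ang 73.4
tool shift cm [-0.04 -0.06  0.78]
```

```bash
python3 -m handwheel '0 0 0.2 0 1;0 0 0.2 0 1;0 0 0.2 0 1;0 0 0.2 0 1;0 0 0.2 0 1;0 0 0.2 0 1;0 0 0.2 0 1;0 0 0.2 0 1'; python3 st.py 485 -315 51
```

```text
clock: 17.95
position: [486.0, -315.5, 50.8]
ee_rot: [-2.778, -1.427, -0.028]
contact_force: [-5.0, 3.1, 17.6]
finger_gap: 0.1
t 17.95 p [ 486.  -315.5   50.8] yaw_y deg -35.6 z [ 0.01  0.02 -1.  ] F [-5.   3.1 17.6] j6 1.48 gap 0.1
polar r 351.3 ang -101.8 selector pos1 ang 73.4
tool shift cm [-0.02 -0.11 -0.02]
```

It bottomed out: z is 50.8 (fully down is 51) and the force is 17.6 N. I'll take a quick picture and then lift.

```bash
python3 - <<'E'
from h import *
c=bot.read_camera("side");zoom(c["img"],320,190,60,70,8,"pics/s11.png")
E
python3 -m handwheel '0 0 -0.3 0 1;0 0 -0.5 0 1;0 0 -1 0 1;0 0 -2 0 1;0 0 -3 0 1;0 0 -3 0 1;0 0 -1 0 1;0 0 0 0 1'; python3 -m handwheel '0 0 0 0 1;0 0 0 0 1;0 0 0 0 1;0 0 0 0 1;0 0 0 0 1;0 0 0 0 1;0 0 0 0 1;0 0 0 0 1'; python3 st.py;python3 - <<'E'
from h import *
c=bot.read_camera("side");zoom(c["img"],255,120,160,130,5,"pics/s12.png")
c=bot.read_camera("top");cv2.imwrite("pics/t12.png",cv2.convertScaleAbs(c["img"][:,:,::-1],alpha=1.5))
E
```

```text
clock: 18.8
position: [485.0, -317.9, 163.2]
ee_rot: [-2.777, -1.427, -0.029]
contact_force: [-1.3, -0.1, -0.9]
finger_gap: 0.1
clock: 19.6
position: [482.6, -315.7, 157.2]
ee_rot: [-2.769, -1.423, -0.024]
contact_force: [0.7, 0.2, -0.2]
finger_gap: 0.1
t 19.6 p [ 482.6 -315.7  157.2] yaw_y deg -35.6 z [ 0.    0.03 -1.  ] F [ 0.7  0.2 -0.2] j6 1.47 gap 0.1
polar r 352.3 ang -102.4 selector pos1 ang 73.4
```

View pics/s11.png

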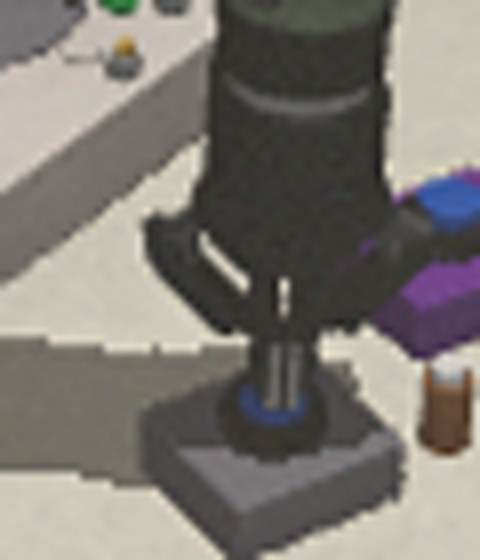

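View pics/s12.png

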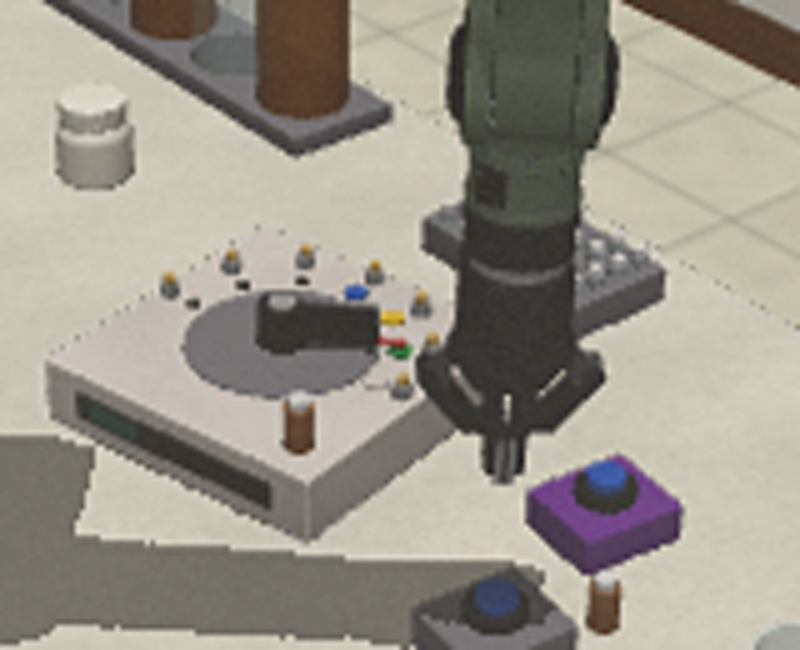

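View pics/t12.png

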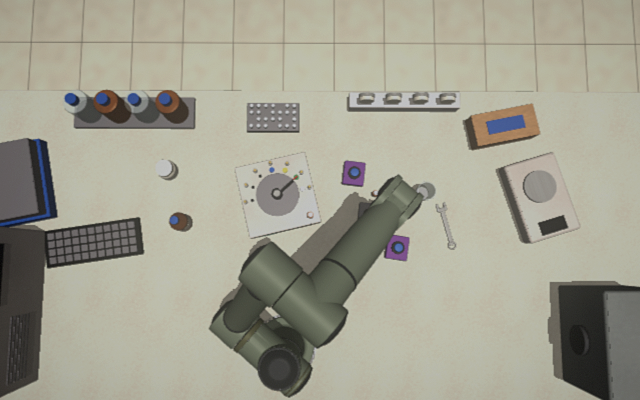

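The side view shows the needle still on green (395,345), the button sprung back up at (497,597) and the vials standing. In the top view every other object is where it started. Handing in.

```bash
python3 -c "
from plant import bot
print(bot.finish_job())"
```

```text
the job is handed in; nothing more can be done
None
```

I pushed the lever with shut fingertips on its anticlockwise flank, click by click from position 1. After the fourth click its pointer was on the green tag (position 5), and it never went past. I then pressed the run button on the grey box and let it spring back.

- **Selector:** The last top and side pictures show the red pointer on the green tag, with the finger withdrawn.
- **Run button:** While pressed, the fingertip reached z = 50.8 mm (51 mm is fully down) with 17.6 N on the tool. Afterwards the side picture shows it back up.
- **Other objects:** The vials, bottle, jar, beaker and wrench look unmoved. In the last top view the arm partly hid the beaker and the vial by the grey box; the vial was checked in the side view.
- **Time and contact:** I handed in at about 19.7 s, with the gripper clear of everything.
- **Disagreements:** The two cameras put the button about 5 mm apart, so I aimed between them. The arm also overshot by 10–15 mm on fast moves, so I worked in small, slow steps near the lever and button.

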